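# Lock the leaf of a drill jig with its captive screw

## Task

The rod blank is already lying in the drill jig: swing the open leaf down shut over it without slamming it, then start the captive screw with the T-knob as you would any coarse thread - press it down lightly onto the bush and turn it backwards (anticlockwise from above) until you feel it drop into the thread start, never forwards before that. Then run it in clockwise until the knob's flange is tight down on the leaf and stays down when you let go, without forcing the thread and without disturbing the blank or the things round the jig.

Things in the scene. Friction and masses are not known exactly. Their poses are not given: they have to be found in the camera images.
- jig: hinged-leaf drill jig fixed to the bench, steel base 200 x 120 mm, plate top 20 mm up; origin under it on the bench, z up. In its frame: hinge pin along y at x = 75, z = 65 mm (far side from the robot); two V blocks hold the rod along y at x = 5 mm; the threaded bush stands at x = -55 mm, y = 0; the screw's axis is upright through it when the leaf is shut
- leaf (a joint): opening of the leaf about the hinge pin, rad: 0 shut (level, top face 72 mm above the bench), grows as the near end rises; starts at 0.45 to 0.85. The leaf is a steel plate 14 mm thick, reaching 195 mm from the pin towards the robot, 0.5 kg. Its hinge is stiff: it stays where it is left and takes 5 to 10 N at the tab to push down
- leaf_tab (a point): point on top of the leaf's tongue-shaped tab (44 x 40 mm, at the near end beyond the knob), where to push it down: 180 mm from the hinge pin towards the robot and 3 mm above the pin when shut (then 68 mm above the bench)
- knob (a point): point on the screw's axis in the black T-knob, where to grip: bar 14 mm thick along this x, 50 mm long along y, 34 mm high, its top 10 mm above here. Below it a round flange, 40 mm wide, its top 24 mm and underside 30 mm below here: keep fingertips above it. z is the screw's axis, up when the leaf is shut. On the shut leaf this point is 119.5 mm above the bench when sprung up, 102 mm when home
- lift (a joint): how far the screw is pushed down through the leaf, m: 0 sprung up, 0.0175 home with the knob's flange on the leaf (up to 0.8 mm more when tight). A light spring (150 N/m, 2.7 N when up, 5.3 N when down, less the screw's weight of 1.5 N) lifts it. On the shut leaf its thread meets the bush's after 2 to 9 mm, and it reaches 12 mm when pressed down after the drop into the thread start
- screw (a joint): turn of the screw, rad: 0 at the start with the knob's bar along the jig's y, positive clockwise from above (in), negative backing off; slight friction (0.04 N m), no end stops. 0.6 to 2.3 rad of backing off brings it to the drop, differing each time. From the drop it takes 2.3 to 2.6 rad clockwise until tight; let go part-way, it stays in the thread
- stud: the screw's threaded steel stud under the knob, moving with it; it touches only the bush. Origin on the axis, 47.5 mm below the point in the knob. Thread: right-handed, quick-acting two-start, 28 mm over the crests, lead 20 mm a turn (3.18 mm per rad), blunt starts, 1.5 mm axial play: stopped before it is tight, the spring lifts the flange off the leaf by up to that play
- bush_mouth (a point): centre of the mouth of the upright threaded steel bush (round, 52 mm outside), 54 mm above the bench; how its two thread starts stand is not known. Pressed on it and backed off, the screw climbs by the lead, then drops about 9 mm (if it hangs part-way on the edge of the start, back off a little more); keep it pressed down until turned clockwise 0.5 rad, or the spring lifts it out
- rod: rod blank, black steel, 12 mm thick and 240 mm long, lying loose in the V blocks along the jig's y, sticking out of the jig on both sides, its axis 41 mm above the bench; origin at its middle
- rod_bundle: bundle of 340 mm black steel rods, 12 mm thick, lying to the left; origin under its middle
- file: flat file with a wooden handle, about 300 mm long, lying on the right; origin under its middle
- caliper: steel caliper, 210 mm, lying on the right at the back; origin under its middle
- fitting_tin: open round tin, 68 mm wide and 52 mm high, with brass fittings in it; origin under its middle
- pin_gauge: small stepped steel pin gauge, 22 mm wide and 44 mm high, standing on the bench just left of the jig; origin under its middle
- drill: twist drill, 125 mm long, lying on the bench just right of the jig; origin under its middle
- cutting_oil: grey plastic bottle, 54 mm wide and 150 mm high, at the back; origin under its middle

How it is judged:
On the way, in this order (a step that is already met when the one before it is completed fails the run):
1. the leaf is shut (value of joint leaf below 0.02 rad), for 0.1 s.
2. on the shut leaf, the screw has been backed off and has dropped into the thread start (value of joint leaf below 0.03 rad and value of joint lift above 0.0099 m and value of joint screw below -0.3 rad), for 0.1 s.
At the end, for the whole second after the job is handed in: The leaf is shut (within 0.02 rad), the screw is fully home in the bush (the knob's flange within 0.7 mm of the leaf) and stays so by itself, at rest, with the rod blank lying in the V blocks (value of joint leaf below 0.02 rad and value of joint lift above 0.0168 m and velocity of joint screw between -0.2 and 0.2 rad/s and z of rod in the frame of jig below 0.045 m and linear speed of rod below 0.02 m/s); the robot touches nothing.
It fails at once if the screw is turned forwards (more than 0.2 rad past where it stood at the start) before it has dropped into the thread (value of joint screw above 0.2 rad and value of joint lift below 0.0099 m).
It fails at once if before the screw is home, its thread is pressed or butted against the bush with more than 35 N (contact force between stud and anything else above 35 N and value of joint lift below 0.0165 m).
It fails at once if the thread is strained with more than 150 N (contact force between stud and anything else above 150 N).
It fails at once if the leaf is slammed (faster than 2 rad/s) (velocity of joint leaf below -2 rad/s).
It fails at once if the rod blank or anything else loose on the bench is shifted by more than 15 mm (distance of any of rod, rod_bundle, file, caliper, fitting_tin, pin_gauge, drill, cutting_oil from where it was at the start of the episode above 0.015 m).
It also fails if it takes over 72 s, if anything falls off the work surface, if the arm or the gripper's body presses on something with over 40 N, if the wrist force passes 120 N, or if a joint passes its speed limit or range.

## Robot

A 7-joint arm with a two-finger parallel gripper is mounted at the origin on the work surface. World frame = base frame: x ahead of the robot, y to its left, z up, the work surface at z = 0. Lengths are in m, angles in rad, forces in N, time in s.
With the tool pointing down it reaches from about 0.35 to 0.9 m from the base axis. Payload 8.1 kg.
Tool frame: the origin (TCP) lies on the centre line of the jaws, within the pads' length; the fingertips stand 19 mm ahead of it and the grasp point (between the pads) is the TCP; z points along the fingers, y is the direction in which the jaws open and shut (so a half turn about z gives the same grasp; the last joint's range is limited). The gripper opens to 92 mm and grips with 3 to 60 N. Pads are 19 mm wide; open, the fingers measure 130 mm over their backs; the gripper's body (75 mm by 190 mm) begins 47 mm behind the grasp point.
Start: joints at [1.011, 0.434, 0.025, 1.573, -0.012, 1.134, -0.075], TCP at [0.276, -0.561, 0.246] pointing down, gripper open.
Joint ranges: [-2.62, 2.62], [-0.44, 2.09], [-1.27, 1.32], [0.08, 2.57], [-1.32, 4.46], [0.12, 2], [-2.74, 2.74]. Speed limits (rad/s): [2.22, 2.22, 3.01, 3.01, 3.14, 3.14, 3.14].

## Interface

Orientations are given as a rotation vector (axis times angle).
In Python, from cell import monitor, imaging, workorder, outline_of gives the robot as it stands.
- The arm moves only by the tool move_arm, never from a script. Its argument "series" is a list of rows, each a list of 6 numbers: the shift along the world's x, y, z in cm, then the turn, a rotation vector about the world's x, y, z in degrees. A call has 1 to 8 rows; each row shifts and turns the commanded pose from where the row before left it; what a row does not reach is not made up. A row lasts 1/10 s, in which the tool goes at most 50 mm and 8.59 degrees, less where a joint would pass 70% of its speed; a pose out of reach is approached as far as the arm can. A call with a gripper value outside its range is refused whole. "grip" is the opening, from 0 (shut) to 1 (fully open), set as the call begins (left out, the last holds). The fingers move at their own pace and stop on an object; "force" is the grip in N (left out, the last holds). Time passes only in rows, so rows that do not move let the fingers close. It gives the time, the measured TCP pose, the force and the opening at its end, in the units of the state.
- monitor.observe(): the state, without advancing time (a new reading comes with each control period).
- imaging.get_image(name): name is "scene" or "top"; returns a dict with "color" (384x512x3 uint8, red, green, blue), "fx", "fy", "cx", "cy" (pixels), "rvec" (rotation vector, rad) and "tvec" (3), from world to camera coordinates, as OpenCV has them. Camera axes: x right, y down, z forward; pixel columns grow to the right and rows downward; lengths in m; the calibration is good to about 2 mm. A picture is of the moment at which its call begins. There is no depth.
- workorder.sign_off(): hands the job in, once; it reports no verdict.
Trained networks look in the newest picture that a camera, given by its name, has taken for a name from the list of things; names that differ only in an ending like _2 or _b are one class to them, and where a whole thing is asked for, a point or a joint stands for the part that bears it (a point fixed in the world has none). Each returns a list of dicts, best first, with "p" (0 to 1); they miss things now and then, are a little off and sometimes report something else, mostly with a low value. They report only what shows in the picture. A call takes as long as a camera call.
- outline_of(camera, thing): "mask" (384x512 bool, what is visible of it) and "rect" ([left, top, width, height] in pixels, round what is visible of it).
The state is a dict: "clock": time; "joints": joint angles; "dq": joint speeds; "joint_efforts": joint torques, N m; "position": TCP position; "ee_rot": TCP orientation; "force": force on the tool from outside, world axes, zero at the start; "ft_torque": the same for the moment, N m; "width": opening from 0.0 (shut) to 1.0 (fully open).
Only numpy, scipy, OpenCV 4.12 (cv2) and the standard library are available. Lean on these libraries where they do the work, as an engineer would, in place of code of your own. Each camera call takes 0.05 s, during which the arm holds its last target. There are 200 camera calls.

## Working session

There is one attempt and no reset: what is moved stays moved. The work goes in short steps, Python scripts to look and compute and a tool call to move; the robot and the scene stay as the last step left them, time stands still between calls to the robot, and variables do not carry over. Pictures are saved under pics/ and viewed, about 8 in all and at most 12, crops included, and the job is handed in when it is done.

Besides the shell and the picture viewer there is one more tool, called after ">>>" in YAML: its name, and indented under it one key for each argument. move_arm: Moves the arm, as the interface text tells. Its arguments: {"type":"object","properties":{"series":{"type":"array"},"grip":{"type":"number"},"force":{"type":"number"}},"required":["series"]}

```bash
mkdir -p pics; ls; cat > h.py <<'E'
import numpy as np, cv2
from cell import monitor, imaging, workorder, outline_of
def shot(cam,name=None):
    im=imaging.get_image(cam)
    if name: cv2.imwrite(f'pics/{name}.png',im['color'][:,:,::-1])
    return im
def KRt(im):
    K=np.array([[im['fx'],0,im['cx']],[0,im['fy'],im['cy']],[0,0,1.]])
    return K,cv2.Rodrigues(np.array(im['rvec'],float))[0],np.array(im['tvec'],float)
def proj(im,P):
    K,R,t=KRt(im); q=(np.atleast_2d(P)@R.T+t)@K.T
    return q[:,:2]/q[:,2:]
def onz(im,uv,z):
    K,R,t=KRt(im); d=R.T@np.linalg.solve(K,np.array([uv[0],uv[1],1.])); c=-R.T@t
    return c+d*(z-c[2])/d[2]
E
python3 - <<'E'
from h import *
s=monitor.observe(); print({k:np.round(v,3) for k,v in s.items()})
ims={c:shot(c,c+'0') for c in('scene','top')}
for c,im in ims.items():
    K,R,t=KRt(im); print(c,K[0,0],(-R.T@t).round(3),R[2].round(2))
    for n in('jig','leaf','knob','rod','stud','bush_mouth','pin_gauge','drill','cutting_oil','fitting_tin'):
        try:
            o=outline_of(c,n)
            for d in o[:2]:
                ys,xs=np.nonzero(d['mask']); print(c,n,round(d['p'],2),d['rect'],xs.mean().round(1),ys.mean().round(1),len(xs))
        except Exception as e: print(n,e)
a=np.hstack([ims['scene']['color'],ims['top']['color']])
E
```

```text
pics
{'clock': np.float64(0.0), 'joints': array([ 1.011,  0.435,  0.025,  1.574, -0.012,  1.134, -0.075]), 'dq': array([-0.001,  0.002,  0.002,  0.001,  0.001,  0.   ,  0.001]), 'joint_efforts': array([ 0.0000e+00, -6.6784e+01,  9.8600e-01, -3.1447e+01, -6.0000e-02,
        4.3000e-02,  0.0000e+00]), 'position': array([ 0.275, -0.561,  0.245]), 'ee_rot': array([-3.059e+00, -7.110e-01,  1.000e-03]), 'force': array([-1.539,  0.341,  0.204]), 'ft_torque': array([ 0.004,  0.025, -0.003]), 'width': np.float64(0.999)}
scene 412.21475969338763 [ 1.427 -0.342  0.755] [-0.74  0.32 -0.59]
scene jig 0.9 [220.5, 150.6, 56.4, 96.2] 245.6 202.0 2818
scene knob 0.77 [233.6, 161.6, 20.6, 13.0] 244.1 165.7 230
scene rod 0.46 [204.0, 198.7, 86.9, 14.9] 250.8 206.4 241
scene bush_mouth 0.59 [222.9, 151.7, 49.8, 89.6] 245.6 201.6 2877
scene pin_gauge 0.41 [273.8, 191.1, 6.5, 10.2] 275.0 196.4 74
scene drill 0.47 [202.3, 220.7, 8.1, 24.9] 208.3 233.7 112
scene cutting_oil 0.64 [47.3, 204.4, 105.2, 7.4] 98.0 208.1 649
scene fitting_tin 0.78 [305.3, 223.0, 29.4, 30.9] 318.6 237.9 794
top 462.7415661331206 [0.41  0.03  1.435] [ 0.14 -0.02 -0.99]
top jig 0.82 [237.6, 163.0, 48.3, 74.6] 257.4 197.9 2455
top leaf 0.67 [243.3, 168.2, 29.8, 61.6] 257.4 196.6 1245
top knob 0.82 [250.0, 190.4, 15.7, 19.4] 256.3 198.6 238
top rod 0.72 [218.4, 186.3, 76.1, 22.5] 251.0 194.8 206
top rod 0.37 [245.2, 171.5, 29.7, 58.0] 257.4 196.6 1265
top bush_mouth 0.75 [231.7, 162.0, 50.7, 70.8] 257.3 198.2 2463
top bush_mouth 0.35 [246.0, 193.0, 25.1, 15.5] 256.3 198.9 274
top cutting_oil 0.75 [270.4, 121.1, 21.0, 25.4] 280.6 132.0 371
top fitting_tin 0.84 [205.7, 128.9, 24.0, 26.8] 215.1 140.5 476
```

```bash
python3 - <<'E'
from h import *
a=cv2.imread('pics/scene0.png')[110:300,150:350]; b=cv2.imread('pics/top0.png')[110:300,170:370]
f=lambda i:cv2.resize(i,None,fx=2,fy=2,interpolation=cv2.INTER_CUBIC)
cv2.imwrite('pics/c1.png',np.hstack([f(a),f(b)]))
E
```

```text
(no output)
```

View pics/c1.png

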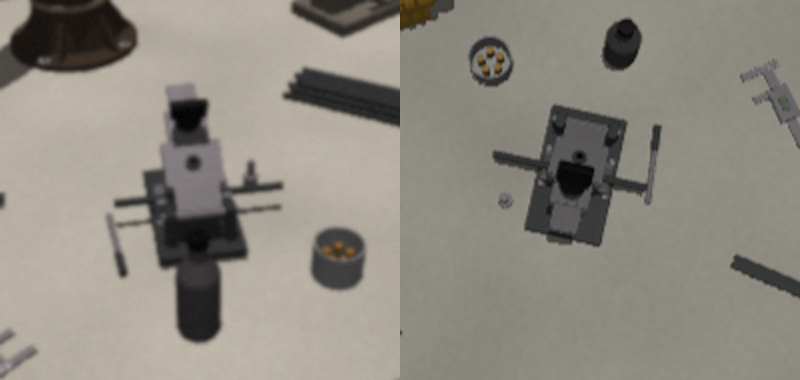

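The crop shows the jig with its leaf raised. In the full top image the base-plate corners are about (246,162), (283,170), (271,233) and (233,225). The knob is at (256,199) in top and (244,166) in scene. The pin gauge stands left of the jig, the drill right and the bottle behind. Next I'll fit the pose.

```bash
cat >> h.py <<'E'
def Rz(a): c,s=np.cos(a),np.sin(a); return np.array([[c,-s,0],[s,c,0],[0,0,1]])
def jw(p,P): return np.atleast_2d(P)@Rz(p[2]).T+[p[0],p[1],0]
def leafpt(P,th):  # jig coords when shut -> rotated by leaf opening
    P=np.atleast_2d(np.array(P,float)); r=P-[.075,0,.065]
    c,s=np.cos(th),np.sin(th)   # near end (-x) rises
    x=r[:,0]*c+r[:,2]*s; z=-r[:,0]*s+r[:,2]*c
    return np.c_[x+.075,r[:,1],z+.065]
def knobbox(lift=0,turn=0):
    P=np.array([[x,y,z] for x in(-.007,.007) for y in(-.025,.025) for z in(-.024,.01)])
    return P@Rz(-turn).T+[-.055,0,.1195-lift]
E
python3 - <<'E'
from h import *
from scipy.optimize import least_squares
ims={c:shot(c) for c in('scene','top')}
corn=np.array([[.1,.06,.02],[.1,-.06,.02],[-.1,-.06,.02],[-.1,.06,.02]])
cpx=np.array([[246.5,162.5],[283,170.5],[271,233],[233,225.5]])
def hm(P):
    h=cv2.convexHull(P.astype(np.float32)); m=cv2.moments(h); x,y=h[:,0].min(0),h[:,0].max(0)
    return np.array([m['m10']/m['m00'],m['m01']/m['m00']])
kt=np.array([256.3,198.6]); ks=np.array([244.1,165.7])
def res(p):
    r=[(proj(ims['top'],jw(p,corn))-cpx).ravel()]
    K=jw(p,leafpt(knobbox(),p[3]))
    r+= [hm(proj(ims['top'],K))-kt, hm(proj(ims['scene'],K))-ks]
    return np.concatenate(r)
for y0 in (0,-.2,.2):
    s=least_squares(res,[.6,0,y0,.6]); print(s.x.round(4),s.cost.round(2),s.fun.round(1))
p=s.x; print(np.degrees(p[2]),np.degrees(p[3]))
print('tab',jw(p,leafpt([[-.105,0,.068]],p[3])).round(4),'tabshut',jw(p,[[-.105,0,.068]]),'knob',jw(p,leafpt([[-.055,0,.1195]],p[3])),'knobshut',jw(p,[[-.055,0,.1195]]))
out=[]
leaf=np.array([[x,y,z] for x in(-.12,) for y in(-.02,.02) for z in(.068,.054)])
for c,(u,v) in (('scene',(150,110)),('top',(170,110))):
    i=ims[c]['color'][:,:,::-1].copy()
    i=cv2.resize(i[v:v+190,u:u+200],None,fx=2,fy=2)
    for P,col in((corn,(0,0,255)),(leafpt(knobbox(),p[3]),(0,255,0)),(leafpt(leaf,p[3]),(255,0,255)),([[.005,.12,.041],[.005,-.12,.041]],(255,255,0))):
        for q in proj(ims[c],jw(p,P)): cv2.circle(i,tuple(int(a) for a in (q-[u,v])*2),2,col,-1)
    out.append(i)
cv2.imwrite('pics/c2.png',np.hstack(out))
for n in('pin_gauge','drill'):
    for c in ims:
        o=outline_of(c,n)
        if o:
            ys,xs=np.nonzero(o[0]['mask']); w=onz(ims[c],(xs.mean(),ys.mean()),.02); print(n,c,w.round(3))
E
```

```text
[ 0.5826  0.0027 -0.2376  0.6   ] 23.7 [-0.6  0.7  0.6  1.  -0.9  1.6 -1.3  0.6  2.1 -5.2 -0.1 -2.9]
[ 0.5851  0.002  -0.2245  0.4935] 5.03 [-0.8  0.1  0.4 -0.1 -0.2  0.6 -0.8  0.1  1.5 -1.6 -0.7 -1.7]
[ 0.5834  0.0029 -0.2224  0.5385] 10.77 [-1.2  0.7  0.1  0.4 -0.4  1.1 -1.   0.7  1.5 -2.8 -0.4 -2.5]
-12.743578170091657 30.851383523163513
tab [[0.5073 0.0201 0.1599]] tabshut [[0.48095586 0.02610622 0.068     ]] knob [[0.57492591 0.00485404 0.17845396]] knobshut [[0.52972421 0.01507682 0.1195    ]]
pin_gauge scene [0.555 0.111 0.02 ]
drill scene [ 0.636 -0.125  0.02 ]
```

View pics/c2.png

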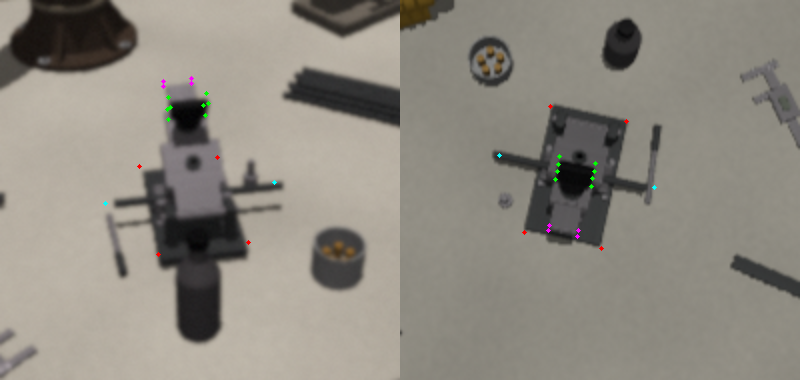

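```bash
python3 - <<'E'
from h import *
from scipy.optimize import least_squares
ims={c:shot(c) for c in('scene','top')}
corn=np.array([[.1,.06,.02],[.1,-.06,.02],[-.1,-.06,.02],[-.1,.06,.02]])
cpx=np.array([[246.5,162.5],[283,170.5],[271,233],[233,225.5]])
def hm(P):
    m=cv2.moments(cv2.convexHull(P.astype(np.float32))); return np.array([m['m10']/m['m00'],m['m01']/m['m00']])
ms={c:outline_of(c,'knob')[0]['mask'] for c in ims}
px={c:np.array([np.nonzero(m)[1].mean(),np.nonzero(m)[0].mean()]) for c,m in ms.items()}; print(px)
te=[[-.12,.02,.068],[-.12,-.02,.068]]
tt=np.array([[170+148/2,110+233/2],[170+179/2,110+237/2]]); ts=np.array([[150+166/2,110+87/2],[150+192/2,110+84/2]])
def res(p):
    K=jw(p,leafpt(knobbox(),p[3])); T=jw(p,leafpt(te,p[3]))
    return np.concatenate([(proj(ims['top'],jw(p,corn))-cpx).ravel(),hm(proj(ims['top'],K))-px['top'],hm(proj(ims['scene'],K))-px['scene'],
      .5*(proj(ims['top'],T)-tt).ravel(),.5*(proj(ims['scene'],T)-ts).ravel()])
s=least_squares(res,[.585,0,-.22,.5],diff_step=1e-3,x_scale=[.01,.01,.05,.05],loss='soft_l1'); p=s.x
print(p.round(4),s.cost,res(p).round(1))
print('tab',jw(p,leafpt([[-.105,0,.068]],p[3])).round(4),'tabshut',jw(p,[[-.105,0,.068]]),'knobshut',jw(p,[[-.055,0,.1195]]))
E
```

```text
{'scene': array([243.70614035, 165.46929825]), 'top': array([256.66798419, 198.61660079])}
[ 0.5858  0.002  -0.2227  0.4413] 14.048522155332618 [-0.9 -0.1  0.4 -0.4 -0.2  0.3 -0.7 -0.1  0.7  0.2 -0.5 -0.9  0.3 -0.6
 -0.4 -0.2  6.2 -0.1 -7.2  1.3]
tab [[0.5015 0.0211 0.1446]] tabshut [[0.48342379 0.02519013 0.068     ]] knobshut [[0.5321893  0.01414818 0.1195    ]]
```

>>> move_arm:
  series:
    - [1.7,4.5,0,0,0,-4.9]
    - [1.7,4.5,0,0,0,-4.9]
    - [1.7,4.5,0,0,0,-4.9]
    - [1.7,4.5,0,0,0,-4.9]
    - [1.7,4.5,0,0,0,-4.9]
    - [1.7,4.5,0,0,0,-4.9]
    - [1.7,4.5,0,0,0,-4.8]
    - [1.7,4.5,0,0,0,-4.8]
  grip: 0
  force: 15

```text
clock: 2.4
position: [0.4121, -0.1991, 0.2461]
ee_rot: [3.121, -0.357, 0.001]
force: [0.9, -1.2, -0.5]
width: 0.353
```

>>> move_arm:
  series:
    - [1.7,4.5,0,0,0,0]
    - [1.7,4.5,0,0,0,0]
    - [1.7,4.5,0,0,0,0]
    - [1.7,4.5,0,0,0,0]
    - [1.7,4.5,0,0,0,0]
    - [0,0,0,0,0,0]
    - [0,0,0,0,0,0]

```text
clock: 3.1
position: [0.4967, 0.0251, 0.2456]
ee_rot: [3.122, -0.347, -0.0]
force: [0.6, -0.3, -0.5]
width: 0.007
```

>>> move_arm:
  series:
    - [-0.1,-0.3,-2.5,0,0,0]
    - [0,0,-2.5,0,0,0]
    - [0,0,-1.5,0,0,0]
    - [0,0,0,0,0,0]
    - [0,0,0,0,0,0]

```text
clock: 3.6
position: [0.4956, 0.0198, 0.1811]
ee_rot: [3.121, -0.354, 0.0]
force: [0.6, 0.8, 0.1]
width: 0.003
```

```bash
python3 - <<'E'
from h import *
a=shot('scene')['color'][90:260,170:330,::-1]; b=shot('top')['color'][120:290,180:340,::-1]
f=lambda i:cv2.resize(i,None,fx=2.5,fy=2.5,interpolation=cv2.INTER_CUBIC)
cv2.imwrite('pics/c3.png',np.hstack([f(a),f(b)]))
E
```

```text
(no output)
```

View pics/c3.png

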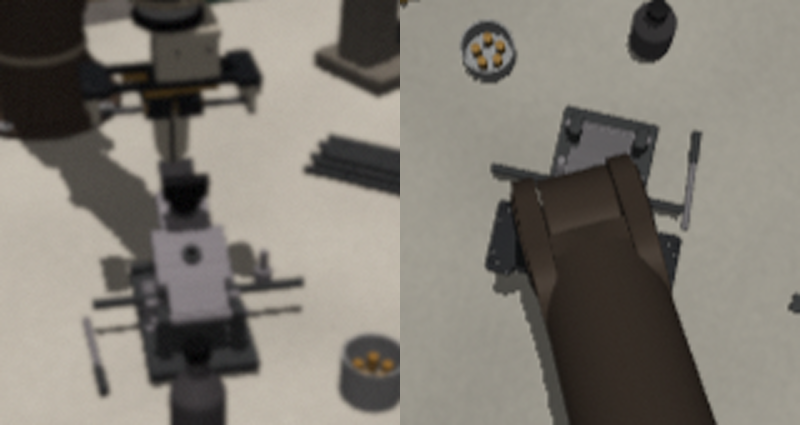

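The fingers are centred over the tab, at crop pixel (172,150). I'll press down along the arc.

>>> move_arm:
  series:
    - [0,0.1,-0.5,0,0,0]
    - [0,0,-0.5,0,0,0]
    - [0,0,-0.5,0,0,0]
    - [-0.1,0,-0.5,0,0,0]
    - [-0.2,0,-0.5,0,0,0]
    - [-0.2,0,-0.5,0,0,0]

```text
clock: 4.3
position: [0.491, 0.0224, 0.1504]
ee_rot: [-3.121, 0.351, -0.001]
force: [0.3, 1.7, 1.5]
width: 0.002
```

>>> move_arm:
  series:
    - [-0.2,0.1,-0.5,0,0,0]
    - [-0.2,0,-0.5,0,0,0]
    - [-0.2,0,-0.5,0,0,0]
    - [-0.1,0,-0.5,0,0,0]
    - [-0.1,0,-0.5,0,0,0]

```text
clock: 4.8
position: [0.4823, 0.0232, 0.1253]
ee_rot: [3.122, -0.351, -0.001]
force: [0.2, 1.0, 2.1]
width: 0.007
```

```bash
python3 - <<'E'
from h import *
a=shot('scene'); o=outline_of('scene','knob')
for d in o: print(d['p'],d['rect'],np.nonzero(d['mask'])[0].mean())
p=[.5858,.002,-.2227]
for th in (.45,.4,.3,.2,.1,0): print(th,proj(a,jw(p,leafpt([[-.055,0,.1125]],th))).round(1))
cv2.imwrite('pics/c4.png',cv2.resize(a['color'][110:260,190:310,::-1],None,fx=4,fy=4,interpolation=cv2.INTER_CUBIC))
E
```

```text
0.52 [233.9, 163.6, 14.1, 17.4] 170.9885496183206
0.45 [[243.2 164.6]]
0.4 [[242.9 165.2]]
0.3 [[242.4 166.8]]
0.2 [[242.  168.8]]
0.1 [[241.7 171.1]]
0 [[241.4 173.9]]
```

View pics/c4.png

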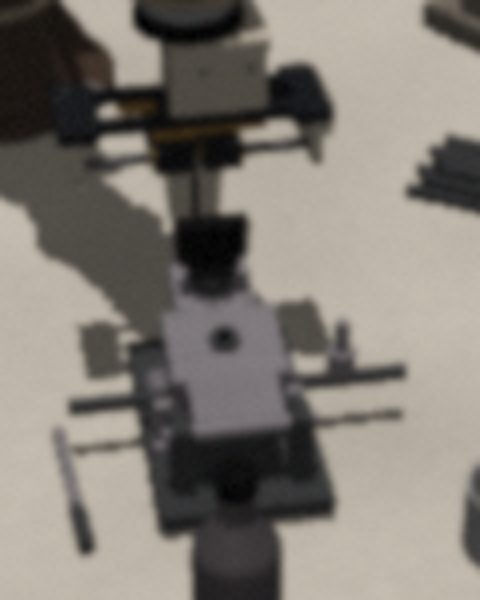

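The leaf is following the fingers, and the knob has dropped to about row 170. I'll continue.

>>> move_arm:
  series:
    - [-0.1,0,-0.5,0,0,0]
    - [-0.1,0.1,-0.5,0,0,0]
    - [0,0,-0.5,0,0,0]
    - [0,0,-0.5,0,0,0]
    - [0,0,-0.5,0,0,0]
    - [0,0,-0.5,0,0,0]

```text
clock: 5.5
position: [0.4804, 0.0241, 0.0952]
ee_rot: [3.122, -0.351, -0.001]
force: [-1.6, 0.2, 2.4]
width: 0.005
```

>>> move_arm:
  series:
    - [0,0,-0.3,0,0,0]
    - [0,0,-0.2,0,0,0]
    - [0,0,-0.2,0,0,0]
    - [0,0,0,0,0,0]

```text
clock: 5.9
position: [0.4808, 0.024, 0.0886]
ee_rot: [-3.122, 0.351, -0.0]
force: [-0.3, 0.3, -0.1]
width: 0.01
```

>>> move_arm:
  series:
    - [0,0,-0.2,0,0,0]
    - [0,0,0,0,0,0]

```text
clock: 6.1
position: [0.4811, 0.0241, 0.0872]
ee_rot: [-3.122, 0.351, -0.001]
force: [-2.1, -0.4, 7.2]
width: 0.002
```

>>> move_arm:
  series:
    - [0,0,-0.1,0,0,0]
    - [0,0,0,0,0,0]

```text
clock: 6.3
position: [0.4811, 0.0241, 0.0871]
ee_rot: [3.122, -0.351, 0.002]
force: [-5.7, -0.1, 21.1]
width: 0.003
```

The leaf is shut: firm stop with the tip at 68 mm. Now I'll lift, turn and open over the knob.

>>> move_arm:
  series:
    - [0,0,3,0,0,0]
    - [0,0,4,0,0,0]
    - [0,0,4,0,0,8]
    - [0,0,0,0,0,8]
    - [0.7,-0.2,0,0,0,8]
    - [0.7,-0.2,0,0,0,8]
    - [0.7,-0.2,0,0,0,8]
    - [0.7,-0.1,0,0,0,8]
  grip: 1

```text
clock: 7.1
position: [0.5091, 0.0168, 0.1958]
ee_rot: [2.992, 0.957, 0.001]
force: [0.3, -0.5, -0.7]
width: 0.649
```

>>> move_arm:
  series:
    - [0.7,-0.1,0,0,0,8]
    - [0.7,-0.1,0,0,0,8]
    - [0.6,-0.1,0,0,0,8]
    - [0.3,0,0,0,0,8]
    - [0,0,0,0,0,8]
    - [0,0,0,0,0,2]
    - [0,0,0,0,0,0]

```text
clock: 7.8
position: [0.5318, 0.0139, 0.1956]
ee_rot: [2.456, 1.959, 0.0]
force: [0.1, -0.8, -0.5]
width: 1.001
```

```bash
python3 - <<'E'
from h import *
from scipy.optimize import least_squares
for c in('scene','top'):
    a=shot(c,c+'5')
    for d in outline_of(c,'knob')[:2]:
        ys,xs=np.nonzero(d['mask']); print(c,d['p'],d['rect'],xs.mean(),ys.mean())
    p=[.5858,.002,-.2227]
    q=proj(a,jw(p,knobbox())); print(q.min(0),q.max(0),q.mean(0))
    if c=='scene': cv2.imwrite('pics/c5.png',cv2.resize(a['color'][110:260,190:310,::-1],None,fx=4,fy=4,interpolation=cv2.INTER_CUBIC))
s=monitor.observe();print(s['joints'].round(2),s['position'],s['ee_rot'])
E
```

```text
scene 0.62 [231.7, 169.6, 16.7, 17.1] 242.64081632653063 176.55510204081634
[232.05573727 166.53707094] [250.69230738 181.26150418] [241.41299924 173.86944396]
[245.72063373 207.42910961] [264.02278219 216.78728964] [254.81837163 212.15820815]
[ 0.27  0.39 -0.53  1.83  0.23  0.98 -0.58] [0.53170119 0.01405981 0.19576145] [2.45667839e+00 1.95782009e+00 1.57567824e-04]
```

View pics/c5.png

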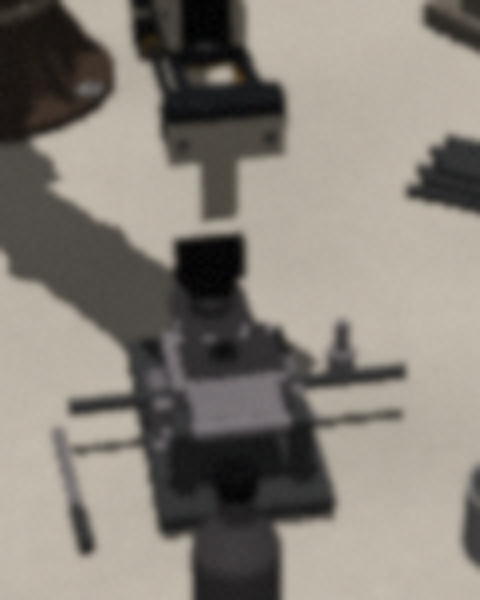

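```bash
python3 - <<'E'
from h import *
a=shot('scene'); g=a['color'].astype(int)
R=cv2.Rodrigues(monitor.observe()['ee_rot'])[0]; T=np.array(monitor.observe()['position'])
# far finger outer/inner lower edges, tool frame: y=+-.046, x=+-.0095, z=.019
for y in(.046,.065,-.046,-.065): print(y,proj(a,np.array([[x,y,.019] for x in(-.0095,.0095)])@R.T+T).round(1).tolist())
for r in (156,158,160,162): print(r,g[r,236:256].sum(1))
for r in (171,173,175,177): print(r,g[r,228:258].sum(1))
p=[.5858,.002,-.2227]
print(proj(a,jw(p,knobbox())).round(1).tolist())
E
```

```text
0.046 [[240.2, 163.4], [247.4, 162.6]]
0.065 [[241.4, 167.2], [248.7, 166.5]]
-0.046 [[234.8, 146.1], [241.5, 145.5]]
-0.065 [[233.8, 142.8], [240.4, 142.2]]
156 [532 523 517 463 353 256 218 216 219 217 217 224 276 375 473 513 515 515
 511 512]
158 [528 529 515 465 370 266 220 216 222 212 216 227 273 376 475 511 520 520
 521 509]
160 [529 525 514 471 365 261 222 213 218 219 216 225 278 379 474 508 521 520
 516 517]
162 [531 530 524 469 369 260 218 210 213 212 214 229 285 387 476 511 519 522
 523 521]
171 [529 533 532 512 450 309 157  74  42  40  30  30  37  31  37  25  26  25
  22  28  25  63 164 327 463 515 516 523 524 520]
173 [496 515 526 515 454 317 151  43  17  13  16  10  13  31  18  17  26  28
   9   5  24  55 150 317 461 511 518 519 522 513]
175 [304 360 418 461 440 333 172  51  16  20   8  28  15  13  10  20  30  13
  21  25  18  47 149 312 458 507 518 517 514 519]
177 [225 235 249 282 277 199  93  43  25  17   5  18   9  25  14  13   5  14
  30  23  21  52 151 321 459 513 521 523 520 522]
[[232.4, 178.5], [232.1, 168.4], [249.8, 176.6], [249.7, 166.5], [233.2, 181.3], [232.8, 171.1], [250.7, 179.3], [250.6, 169.2]]
```

>>> move_arm:
  series:
    - [0.05,0.2,-2,0,0,0]
    - [0,0,-2,0,0,0]
    - [0,0,-2,0,0,0]
    - [0,0,-1.3,0,0,0]
    - [0,0,0,0,0,0]

```text
clock: 8.55
position: [0.5311, 0.0159, 0.1212]
ee_rot: [-2.455, -1.958, 0.004]
force: [0.3, 0.0, -0.3]
width: 0.998
```

>>> move_arm:
  series:
    - [0,0,0,0,0,0]
    - [0,0,0,0,0,0]
    - [0,0,0,0,0,0]
    - [0,0,0,0,0,0]
    - [0,0,0,0,0,0]
    - [0,0,0,0,0,0]
    - [0,0,0,0,0,0]
    - [0,0,0,0,0,0]
  grip: 0
  force: 15

```text
clock: 9.35
position: [0.5321, 0.016, 0.1227]
ee_rot: [2.456, 1.959, -0.0]
force: [0.2, 0.5, 0.7]
width: 0.354
```

>>> move_arm:
  series:
    - [0,0,0,0,0,0]
    - [0,0,0,0,0,0]

```text
clock: 9.55
position: [0.532, 0.016, 0.1227]
ee_rot: [-2.456, -1.959, 0.0]
force: [-4.2, 0.9, 2.0]
width: 0.181
```

```bash
python3 - <<'E'
from h import *
a=shot('scene'); s=monitor.observe(); print({k:np.round(s[k],3) for k in s})
cv2.imwrite('pics/c6.png',cv2.resize(a['color'][110:260,190:310,::-1],None,fx=4,fy=4,interpolation=cv2.INTER_CUBIC))
E
```

```text
{'clock': np.float64(9.6), 'joints': array([ 0.237,  0.478, -0.496,  1.911,  0.301,  0.829, -0.642]), 'dq': array([-0.003,  0.003, -0.005,  0.016, -0.01 ,  0.009, -0.   ]), 'joint_efforts': array([ 1.7160e+00, -6.0571e+01, -4.6390e+00, -3.0439e+01,  1.7200e+00,
       -2.7370e+00,  4.2000e-02]), 'position': array([0.531, 0.016, 0.122]), 'ee_rot': array([-2.454, -1.958,  0.004]), 'force': array([-4.712,  2.064,  0.527]), 'ft_torque': array([ 0.448,  0.664, -0.035]), 'width': np.float64(0.15)}
```

View pics/c6.png

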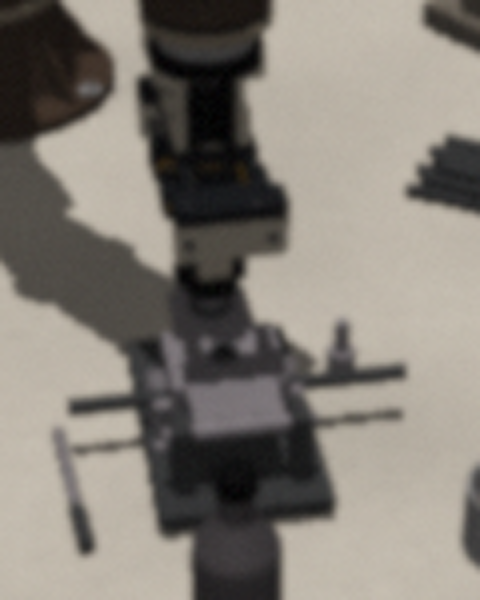

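>>> move_arm:
  series:
    - [-0.1,0,0,0,0,0]
    - [0,0,-0.1,0,0,0]
    - [0,0,-0.1,0,0,0]
    - [0,0,0,0,0,0]

```text
clock: 10.0
position: [0.5307, 0.0162, 0.1205]
ee_rot: [-2.455, -1.959, 0.001]
force: [-3.9, 2.4, 1.0]
width: 0.151
```

>>> move_arm:
  series:
    - [0,0,-0.1,0,0,0]
    - [0,0,-0.05,0,0,0]
    - [0,0,0,0,0,0]

```text
clock: 10.3
position: [0.5307, 0.0162, 0.119]
ee_rot: [-2.455, -1.959, 0.001]
force: [-4.7, 2.7, 0.3]
width: 0.151
```

>>> move_arm:
  series:
    - [-0.1,0,-0.05,0,0,0]
    - [-0.1,0,-0.05,0,0,0]
    - [0,0,0,0,0,0]

```text
clock: 10.6
position: [0.5304, 0.0162, 0.1187]
ee_rot: [2.455, 1.958, 0.004]
force: [1.3, 2.1, 1.6]
width: 0.154
```

>>> move_arm:
  series:
    - [0,0,-0.1,0,0,0]
    - [0,0,-0.05,0,0,0]
    - [0,0,0,0,0,0]

```text
clock: 10.9
position: [0.5303, 0.0162, 0.1174]
ee_rot: [2.455, 1.958, 0.003]
force: [1.0, 1.4, 6.8]
width: 0.149
```

>>> move_arm:
  series:
    - [0,0,-0.05,0,0,0]
    - [0,0,0,0,0,0]

```text
clock: 11.1
position: [0.5304, 0.0162, 0.1173]
ee_rot: [2.455, 1.958, 0.003]
force: [-0.4, 2.4, 10.0]
width: 0.152
```

>>> move_arm:
  series:
    - [0,0,0,0,0,5]
    - [0,0,0,0,0,5]
    - [0,0,0,0,0,5]
    - [0,0,0,0,0,0]

```text
clock: 11.5
position: [0.5304, 0.0163, 0.1178]
ee_rot: [2.174, 2.265, 0.003]
force: [-2.6, 0.5, 18.7]
width: 0.148
```

>>> move_arm:
  series:
    - [0,0,0.06,0,0,6]
    - [0,0,0.033,0,0,6]
    - [0,0,0.033,0,0,6]
    - [0,0,0.033,0,0,6]
    - [0,0,0,0,0,0]

```text
clock: 12.0
position: [0.5303, 0.0163, 0.1191]
ee_rot: [1.655, 2.668, 0.002]
force: [-1.4, 0.3, 14.8]
width: 0.153
```

>>> move_arm:
  series:
    - [0,0,0.033,0,0,6]
    - [0,0,0.033,0,0,6]
    - [0,0,0.033,0,0,6]
    - [0,0,0,0,0,0]

```text
clock: 12.4
position: [0.5302, 0.0162, 0.1193]
ee_rot: [1.22, 2.893, 0.002]
force: [2.3, 1.2, 4.9]
width: 0.151
```

>>> move_arm:
  series:
    - [0,0,-0.05,0,0,0]
    - [0,0,-0.05,0,0,0]
    - [0,0,0,0,0,0]

```text
clock: 12.7
position: [0.5303, 0.0163, 0.1188]
ee_rot: [1.227, 2.89, 0.001]
force: [0.7, 0.8, 12.0]
width: 0.149
```

>>> move_arm:
  series:
    - [0,0,0.02,0,0,6]
    - [0,0,0.03,0,0,6]
    - [0,0,0.03,0,0,6]
    - [0,0,0,0,0,0]

```text
clock: 13.1
position: [0.5301, 0.0162, 0.1188]
ee_rot: [0.757, 3.047, 0.002]
force: [5.8, 3.2, 1.4]
width: 0.152
```

>>> move_arm:
  series:
    - [0,0,0.03,0,0,6]
    - [0,0,0.03,0,0,6]
    - [0,0,0,0,0,0]

```text
clock: 13.4
position: [0.5301, 0.0162, 0.1194]
ee_rot: [0.436, 3.11, 0.002]
force: [5.6, 2.0, 1.5]
width: 0.15
```

>>> move_arm:
  series:
    - [0,0,-0.05,0,0,0]
    - [0,0,-0.1,0,0,0]
    - [0,0,-0.1,0,0,0]
    - [0,0,0,0,0,0]

```text
clock: 13.8
position: [0.5301, 0.0162, 0.1168]
ee_rot: [0.44, 3.109, 0.001]
force: [5.8, 2.4, 2.0]
width: 0.153
```

>>> move_arm:
  series:
    - [0,0,-0.1,0,0,0]
    - [0,0,-0.1,0,0,0]
    - [0,0,0,0,0,0]

```text
clock: 14.1
position: [0.5301, 0.0162, 0.1149]
ee_rot: [0.44, 3.109, 0.001]
force: [5.6, 2.4, 2.3]
width: 0.153
```

>>> move_arm:
  series:
    - [0.1,0,-0.1,0,0,0]
    - [0,0,-0.1,0,0,0]
    - [0,0,0,0,0,0]

```text
clock: 14.4
position: [0.5302, 0.0162, 0.1126]
ee_rot: [0.435, 3.111, 0.0]
force: [3.4, 1.7, 2.6]
width: 0.153
```

>>> move_arm:
  series:
    - [0,0,-0.1,0,0,0]
    - [0,0,-0.1,0,0,0]
    - [0,0,0,0,0,0]

```text
clock: 14.7
position: [0.5304, 0.0162, 0.1118]
ee_rot: [0.434, 3.111, -0.001]
force: [-1.4, 1.7, 16.9]
width: 0.151
```

>>> move_arm:
  series:
    - [0,0,-0.1,0,0,0]
    - [0,0,-0.05,0,0,0]
    - [0,0,0,0,0,0]

```text
clock: 15.0
position: [0.5307, 0.0162, 0.1107]
ee_rot: [0.434, 3.11, -0.001]
force: [-1.9, 0.3, 20.4]
width: 0.148
```

>>> move_arm:
  series:
    - [0,0,0,0,0,4]
    - [0,0,0,0,0,4]
    - [0,0,0,0,0,0]

```text
clock: 15.3
position: [0.5307, 0.0162, 0.1107]
ee_rot: [0.212, 3.133, -0.001]
force: [-2.1, -0.3, 21.7]
width: 0.149
```

>>> move_arm:
  series:
    - [0,0,0.05,0,0,0]
    - [0,0,-0.033,0,0,-6]
    - [0,0,-0.033,0,0,-6]
    - [0,0,-0.033,0,0,-6]
    - [0,0,0,0,0,0]

```text
clock: 15.8
position: [0.5306, 0.0161, 0.1098]
ee_rot: [0.709, 3.059, -0.001]
force: [-1.2, 1.4, 14.3]
width: 0.151
```

>>> move_arm:
  series:
    - [0,0,-0.033,0,0,-6]
    - [0,0,-0.033,0,0,-6]
    - [0,0,-0.033,0,0,-6]
    - [0,0,0,0,0,0]

```text
clock: 16.2
position: [0.5306, 0.016, 0.1088]
ee_rot: [1.179, 2.91, -0.0]
force: [0.5, 0.2, 14.2]
width: 0.149
```

>>> move_arm:
  series:
    - [0,0,-0.033,0,0,-6]
    - [0,0,-0.033,0,0,-6]
    - [0,0,-0.033,0,0,-6]
    - [0,0,-0.033,0,0,-6]
    - [0,0,-0.033,0,0,-6]
    - [0,0,-0.033,0,0,-6]
    - [0,0,0,0,0,0]

```text
clock: 16.9
position: [0.5304, 0.0159, 0.1068]
ee_rot: [2.021, 2.404, 0.0]
force: [-0.7, 0.8, 15.0]
width: 0.152
```

```bash
python3 - <<'E'
from h import *
s=monitor.observe(); print({k:np.round(s[k],3) for k in ('joints','force','ft_torque','position')})
E
```

```text
{'joints': array([ 0.295,  0.517, -0.58 ,  1.923,  0.384,  0.812, -0.322]), 'force': array([-0.745,  0.783, 14.986]), 'ft_torque': array([ 0.186,  0.005, -0.161]), 'position': array([0.53 , 0.016, 0.107])}
```

>>> move_arm:
  series:
    - [0,0,0.03,0,0,0]
    - [0,0,-0.033,0,0,-6]
    - [0,0,-0.033,0,0,-6]
    - [0,0,-0.033,0,0,-6]
    - [0,0,-0.033,0,0,-6]
    - [0,0,-0.033,0,0,-6]
    - [0,0,-0.033,0,0,-6]
    - [0,0,0,0,0,0]
  force: 30

```text
clock: 17.7
position: [0.5302, 0.0159, 0.1049]
ee_rot: [2.665, 1.661, 0.0]
force: [-0.3, 2.4, 12.0]
width: 0.15
```

```bash
python3 - <<'E'
from h import *
s=monitor.observe(); print({k:np.round(s[k],3) for k in ('joints','force','ft_torque','position')})
E
```

```text
{'joints': array([ 0.179,  0.487, -0.418,  1.935,  0.276,  0.775, -0.85 ]), 'force': array([-0.297,  2.381, 11.956]), 'ft_torque': array([ 0.27 ,  0.034, -0.114]), 'position': array([0.53 , 0.016, 0.105])}
```

>>> move_arm:
  series:
    - [0,0,-0.033,0,0,-6]
    - [0,0,-0.033,0,0,-6]
    - [0,0,-0.033,0,0,-6]
    - [0,0,0,0,0,0]

```text
clock: 18.1
position: [0.5302, 0.0159, 0.1039]
ee_rot: [2.893, 1.224, 0.0]
force: [-0.5, 1.3, 12.6]
width: 0.151
```

```bash
cat > st.py <<'E'
from h import *
s=monitor.observe(); r=s['ee_rot']; print(np.round(s['force'],1),np.round(s['ft_torque'],3),np.round(s['position'],4),'az',np.degrees(2*np.arctan2(r[1],r[0])).round(1),s['joints'][6].round(2),s['width'].round(3))
E
python3 st.py
```

```text
Traceback (most recent call last):
  File "st.py", line 2, in <module>
    s=monitor.observe(); r=s['ee_rot']; print(np.round(s['force'],1),np.round(s['ft_torque'],3),np.round(s['position'],4),'az',np.degrees(2*np.arctan2(r[1],r[0])).round(1),s['joints'][6].round(2),s['width'].round(3))
                                                                                                                                                                                                    ^^^^^^^^^^^^^^^^
AttributeError: 'float' object has no attribute 'round'
```

>>> move_arm:
  series:
    - [0,0,-0.03,0,0,-4]
    - [0,0,-0.03,0,0,-4]
    - [0,0,0,0,0,0]

```text
clock: 18.4
position: [0.5302, 0.016, 0.1035]
ee_rot: [2.97, 1.021, 0.001]
force: [-1.2, 1.8, 14.8]
width: 0.15
```

```bash
python3 st.py
```

```text
Traceback (most recent call last):
  File "st.py", line 2, in <module>
    s=monitor.observe(); r=s['ee_rot']; print(np.round(s['force'],1),np.round(s['ft_torque'],3),np.round(s['position'],4),'az',np.degrees(2*np.arctan2(r[1],r[0])).round(1),s['joints'][6].round(2),s['width'].round(3))
                                                                                                                                                                                                    ^^^^^^^^^^^^^^^^
AttributeError: 'float' object has no attribute 'round'
```

```bash
sed -i "s/s\['joints'\]\[6\].round(2),s\['width'\].round(3)/s['joints'][6]/" st.py; python3 st.py
```

```text
[-1.2  1.8 14.8] [ 0.309  0.339 -0.125] [0.5302 0.016  0.1035] az 38.0 -1.2296312940440655
```

>>> move_arm:
  series:
    - [0,0,-0.02,0,0,-4]
    - [0,0,-0.02,0,0,-4]
    - [0,0,0,0,0,0]
  force: 45

```text
clock: 18.7
position: [0.5302, 0.016, 0.1033]
ee_rot: [3.034, 0.812, 0.001]
force: [-1.8, 1.2, 18.3]
width: 0.15
```

```bash
python3 st.py
```

```text
[-1.8  1.2 18.3] [ 0.282  0.518 -0.087] [0.5302 0.016  0.1033] az 30.0 -1.3463905617965235
```

>>> move_arm:
  series:
    - [0,0,0,0,0,-4]
    - [0,0,0,0,0,-4]
    - [0,0,0,0,0,0]

```text
clock: 19.0
position: [0.5301, 0.0161, 0.1033]
ee_rot: [3.084, 0.598, 0.001]
force: [-1.8, 1.4, 18.0]
width: 0.149
```

```bash
python3 st.py
```

```text
[-1.8  1.4 18. ] [ 0.335  0.604 -0.083] [0.5301 0.0161 0.1033] az 22.0 -1.4629558505677476
```

>>> move_arm:
  series:
    - [0,0,0,0,0,-4]
    - [0,0,0,0,0,-4]
    - [0,0,0,0,0,0]

```text
clock: 19.3
position: [0.5302, 0.0161, 0.1034]
ee_rot: [3.118, 0.382, 0.001]
force: [-3.4, 1.4, 17.7]
width: 0.145
```

```bash
python3 st.py
```

```text
[-3.4  1.4 17.7] [ 0.45   0.604 -0.008] [0.5302 0.0161 0.1034] az 14.0 -1.5794157389996126
```

>>> move_arm:
  series:
    - [0,0,0,0,0,-3]
    - [0,0,0,0,0,-3]
    - [0,0,0,0,0,0]

```text
clock: 19.6
position: [0.5302, 0.0161, 0.1033]
ee_rot: [3.134, 0.219, 0.001]
force: [-1.9, 1.8, 18.9]
width: 0.151
```

```bash
python3 st.py
```

```text
[-1.9  1.8 18.9] [ 0.456  0.575 -0.066] [0.5302 0.0161 0.1033] az 8.0 -1.6661308602999174
```

>>> move_arm:
  series:
    - [0,0,0,0,0,-4]
    - [0,0,0,0,0,-4]
    - [0,0,0,0,0,0]

```text
clock: 19.9
position: [0.5301, 0.0161, 0.1033]
ee_rot: [-3.142, 0.001, -0.001]
force: [-1.6, 1.5, 18.6]
width: 0.152
```

```bash
python3 st.py
```

```text
[-1.6  1.5 18.6] [ 0.477  0.585 -0.076] [0.5301 0.0161 0.1033] az 360.0 -1.7829506293522615
```

>>> move_arm:
  series:
    - [0,0,0,0,0,-3]
    - [0,0,0,0,0,-3]
    - [0,0,0,0,0,0]

```text
clock: 20.2
position: [0.5301, 0.0162, 0.1032]
ee_rot: [-3.137, 0.164, -0.001]
force: [-2.8, 2.1, 16.3]
width: 0.15
```

```bash
python3 st.py
```

```text
[-2.8  2.1 16.3] [ 0.512  0.498 -0.05 ] [0.5301 0.0162 0.1032] az 354.0 -1.869545588269703
```

```bash
python3 - <<'E'
from h import *
a=shot('scene'); s=monitor.observe(); print(np.round(s['joint_efforts'],2))
cv2.imwrite('pics/c7.png',cv2.resize(a['color'][140:230,200:290,::-1],None,fx=6,fy=6,interpolation=cv2.INTER_CUBIC))
E
```

```text
[  0.94 -51.68   0.7  -19.57   0.58  -0.62  -0.23]
```

View pics/c7.png

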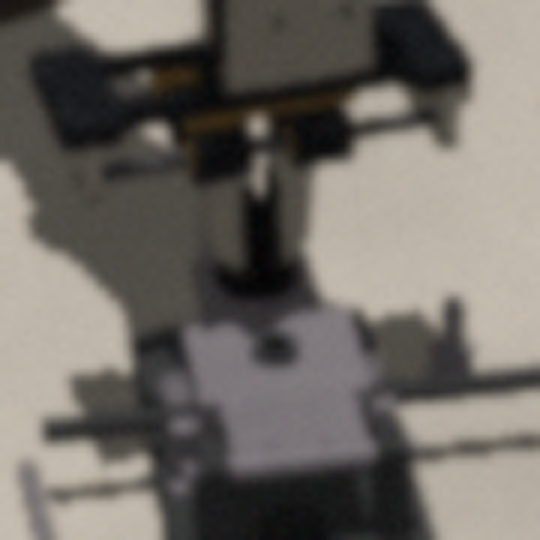

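The bar is gripped edge-on to the camera at (262,230), so it has turned with the gripper, and the flange sits close to the leaf. I'll turn a bit more while watching for torque.

>>> move_arm:
  series:
    - [0,0,0,0,0,-4]
    - [0,0,0,0,0,-4]
    - [0,0,0,0,0,0]

```text
clock: 20.55
position: [0.5301, 0.0162, 0.103]
ee_rot: [-3.118, 0.384, -0.0]
force: [-0.8, 2.0, 13.4]
width: 0.146
```

```bash
sed -i '$a print(np.round(s["joint_efforts"],2))' st.py; python3 st.py
```

```text
[-0.8  2.  13.4] [ 0.618  0.275 -0.097] [0.5301 0.0162 0.103 ] az 346.0 -1.9861365977161163
[  0.95 -52.83   1.31 -19.69   0.53  -0.33  -0.87]
```

>>> move_arm:
  series:
    - [0,0,0.05,0,0,0]
    - [0,0,0.05,0,0,0]
    - [0,0,0,0,0,0]

```text
clock: 20.85
position: [0.53, 0.0162, 0.1031]
ee_rot: [-3.118, 0.379, 0.0]
force: [2.3, 2.0, 4.3]
width: 0.15
```

```bash
python3 st.py
```

```text
[2.3 2.  4.3] [ 0.773 -0.436 -0.101] [0.53   0.0162 0.1031] az 346.1 -1.983658279316404
[  1.4  -57.5    1.28 -20.49   0.73   0.8    0.07]
```

>>> move_arm:
  series:
    - [0,0,0,0,0,-3]
    - [0,0,0,0,0,0]

```text
clock: 21.05
position: [0.53, 0.0162, 0.103]
ee_rot: [-3.108, 0.461, 0.001]
force: [1.3, 3.1, 2.9]
width: 0.15
```

```bash
python3 st.py
```

```text
[1.3 3.1 2.9] [ 0.803 -0.427 -0.056] [0.53   0.0162 0.103 ] az 343.1 -2.0276473879296772
[  1.48 -57.84   1.71 -20.61   0.61   0.87  -0.7 ]
```

>>> move_arm:
  series:
    - [0,0,0,0,0,-3]
    - [0,0,0,0,0,0]

```text
clock: 21.25
position: [0.53, 0.0163, 0.103]
ee_rot: [-3.095, 0.54, 0.0]
force: [2.2, 3.2, 2.2]
width: 0.149
```

```bash
python3 st.py
```

```text
[2.2 3.2 2.2] [ 0.86  -0.573 -0.006] [0.53   0.0163 0.103 ] az 340.2 -2.0701828878331123
[  1.54 -58.45   2.01 -20.73   0.67   1.    -0.69]
```

>>> move_arm:
  series:
    - [0,0,0,0,0,-3]
    - [0,0,0,0,0,0]

```text
clock: 21.45
position: [0.53, 0.0163, 0.1029]
ee_rot: [3.08, -0.62, -0.001]
force: [2.9, 2.8, 0.8]
width: 0.15
```

```bash
python3 st.py
```

```text
[2.9 2.8 0.8] [ 0.964 -0.573  0.086] [0.53   0.0163 0.1029] az -22.8 -2.112909443426262
[  1.71 -59.     2.37 -20.88   0.68   1.09  -0.76]
```

>>> move_arm:
  series:
    - [0,0,0,0,0,-3]
    - [0,0,0,0,0,0]

```text
clock: 21.65
position: [0.5301, 0.0163, 0.1029]
ee_rot: [-3.063, 0.7, 0.0]
force: [2.6, 2.9, -0.9]
width: 0.148
```

```bash
python3 st.py
```

```text
[ 2.6  2.9 -0.9] [ 1.058 -0.716 -0.073] [0.5301 0.0163 0.1029] az 334.2 -2.1561886018236813
[  1.76 -60.04   2.63 -21.06   0.88   1.35  -0.61]
```

>>> move_arm:
  series:
    - [0,0,0.05,0,0,0]
    - [0,0,0,0,0,0]

```text
clock: 21.85
position: [0.53, 0.0162, 0.1029]
ee_rot: [-3.063, 0.698, 0.001]
force: [4.5, 3.8, -6.9]
width: 0.148
```

```bash
python3 st.py
```

```text
[ 4.5  3.8 -6.9] [ 1.165 -1.179 -0.075] [0.53   0.0162 0.1029] az 334.3 -2.154884147463624
[  1.97 -62.69   2.58 -21.44   1.     2.04   0.1 ]
```

>>> move_arm:
  series:
    - [0,0,0,0,0,-3]
    - [0,0,0,0,0,-3]
    - [0,0,0,0,0,0]

```text
clock: 22.15
position: [0.53, 0.0162, 0.1028]
ee_rot: [3.022, -0.859, -0.001]
force: [5.5, 4.2, -9.1]
width: 0.148
```

```bash
python3 st.py
```

```text
[ 5.5  4.2 -9.1] [ 1.15  -1.391  0.154] [0.53   0.0162 0.1028] az -31.7 -2.2429301954169962
[  1.97 -63.76   3.22 -21.58   0.7    2.33  -0.81]
```

It holds: pulling up 7 N doesn't move it, so the play is taken up. I'll relieve the pull and let go.

>>> move_arm:
  series:
    - [0,0,-0.08,0,0,0]
    - [0,0,0,0,0,0]

```text
clock: 22.35
position: [0.5301, 0.0163, 0.1026]
ee_rot: [-3.022, 0.858, 0.0]
force: [3.1, 4.2, -0.4]
width: 0.149
```

```bash
python3 st.py
```

```text
[ 3.1  4.2 -0.4] [ 1.11  -0.708  0.136] [0.5301 0.0163 0.1026] az 328.3 -2.2423257632516234
[  2.21 -59.63   3.25 -21.     0.93   1.3   -0.1 ]
```

>>> move_arm:
  series:
    - [0,0,0,0,0,0]
    - [0,0,0,0,0,0]
    - [0,0,0,0,0,0]
    - [0,0,0,0,0,0]
    - [0,0,0,0,0,0]
    - [0,0,0,0,0,0]
  grip: 0.5

```text
clock: 22.95
position: [0.53, 0.016, 0.1028]
ee_rot: [3.021, -0.861, -0.0]
force: [1.2, -0.6, -0.3]
width: 0.495
```

```bash
python3 - <<'E'
from h import *
a=shot('scene'); s=monitor.observe(); print(np.round(s['force'],1),s['position'],s['width'])
cv2.imwrite('pics/c8.png',cv2.resize(a['color'][140:230,200:290,::-1],None,fx=6,fy=6,interpolation=cv2.INTER_CUBIC))
E
```

```text
[ 0.4  0.1 -1. ] [0.53010511 0.01600151 0.10280515] 0.4965368826729225
```

View pics/c8.png

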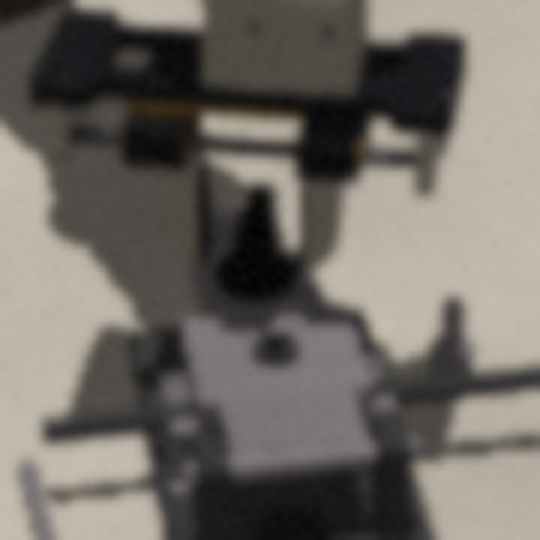

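Released, the bar stays edge-on and the flange sits low on the leaf, at about (258,280). To check, I'll touch the knob's top with closed fingers: 112 mm means home, 113.5 mm means loose.

>>> move_arm:
  series:
    - [0,0,2,0,0,0]
    - [0,0,2,0,0,0]
    - [0,0,1,0,0,0]
    - [0,0,0,0,0,0]

```text
clock: 23.4
position: [0.531, 0.0161, 0.154]
ee_rot: [-3.02, 0.861, -0.004]
force: [-0.3, 0.5, -0.2]
width: 0.5
```

>>> move_arm:
  series:
    - [0,0,0,0,0,0]
    - [0,0,0,0,0,0]
    - [0,0,0,0,0,0]
    - [0,0,0,0,0,0]
    - [0,0,0,0,0,0]
    - [0,0,0,0,0,0]
    - [0,0,-1.8,0,0,0]
    - [0,0,0,0,0,0]
  grip: 0

```text
clock: 24.2
position: [0.529, 0.0159, 0.1333]
ee_rot: [3.02, -0.861, -0.004]
force: [-0.6, -0.4, 0.1]
width: 0.001
```

>>> move_arm:
  series:
    - [0,0,-0.2,0,0,0]
    - [0,0,0,0,0,0]

```text
clock: 24.4
position: [0.5303, 0.0161, 0.1331]
ee_rot: [-3.021, 0.862, -0.0]
force: [0.5, 0.1, -0.2]
width: 0.005
```

>>> move_arm:
  series:
    - [0,0,-0.1,0,0,0]
    - [0,0,0,0,0,0]

```text
clock: 24.6
position: [0.5303, 0.0161, 0.1321]
ee_rot: [-3.021, 0.861, -0.001]
force: [0.6, -0.1, 0.4]
width: 0.004
```

>>> move_arm:
  series:
    - [0,0,-0.05,0,0,0]
    - [0,0,0,0,0,0]

```text
clock: 24.8
position: [0.5302, 0.016, 0.1314]
ee_rot: [3.021, -0.862, 0.0]
force: [-0.1, -0.4, 0.1]
width: 0.01
```

>>> move_arm:
  series:
    - [0,0,-0.05,0,0,0]
    - [0,0,0,0,0,0]

```text
clock: 25.0
position: [0.5301, 0.0161, 0.1307]
ee_rot: [3.021, -0.861, -0.0]
force: [0.1, 0.0, 0.4]
width: 0.003
```

>>> move_arm:
  series:
    - [0,0,-0.05,0,0,0]
    - [0,0,0,0,0,0]

```text
clock: 25.2
position: [0.5302, 0.016, 0.1303]
ee_rot: [-3.021, 0.862, -0.0]
force: [0.1, 0.2, 1.4]
width: 0.002
```

>>> move_arm:
  series:
    - [0,0,-0.05,0,0,0]
    - [0,0,0,0,0,0]

```text
clock: 25.4
position: [0.5304, 0.0161, 0.1303]
ee_rot: [-3.021, 0.862, -0.001]
force: [-1.5, -0.4, 6.0]
width: 0.004
```

Firm contact comes at 111.3 mm, so lift is about 18.2 mm: home and tight. I'll retreat, check the scene and hand in.

>>> move_arm:
  series:
    - [0,0,2,0,0,0]
    - [0,0,4,0,0,0]
    - [0,0,4,0,0,0]
    - [0,0,0,0,0,0]
    - [0,0,0,0,0,0]
    - [0,0,0,0,0,0]

```text
clock: 26.0
position: [0.5294, 0.016, 0.2287]
ee_rot: [3.02, -0.861, -0.003]
force: [0.2, -0.4, 0.1]
width: 0.006
```

```bash
python3 - <<'E'
from h import *
shot('scene','end'); d=cv2.absdiff(cv2.imread('pics/scene0.png'),cv2.imread('pics/end.png')).max(2)
for n,(u,v,w,h) in dict(rodL=(275,196,18,12),rodR=(203,205,18,14),gauge=(270,188,10,16),drill=(200,218,14,34),tin=(303,221,34,36),bottle=(235,225,30,60)).items(): print(n,d[v:v+h,u:u+w].mean().round(1),d[v:v+h,u:u+w].max())
s=monitor.observe(); print(s['position'],np.round(s['force'],1))
print(workorder.sign_off())
E
```

```text
rodL 6.1 75
rodR 13.8 107
gauge 14.0 93
drill 5.2 9
tin 4.4 10
bottle 3.5 10
[0.529265   0.0159783  0.22844915] [-0.6 -0.8 -0.9]
the job is handed in; nothing more can be done
None
```

The leaf is shut and the screw is home and tight in the bush. I handed the job in at about 26 s of the 72 s allowed; no verdict came back.

- **Leaf:** I pressed it down at the tab at about 0.3 rad/s, to a firm stop with the fingertips at 68 mm.
- **Thread start:** I pressed the knob lightly (about 22 N at most on the wrist) and backed it off about 1.66 rad in all. It dropped into the thread, and I then ran it in clockwise.
- **Tight and holding:** A 7 N upward pull did not move the knob. After letting go, a touch on its top found it at 111.3 mm, against 112 mm for just home, so lift is about 18.2 mm.

**Checks that disagreed or stayed unclear:**
- Clockwise travel from the deepest back-off came to about 3.5 rad by the gripper angle, against the stated 2.3–2.6 rad. At the drop the lift was only about 10.5–11 mm, which is over the 9.9 mm limit but short of the expected 12 mm. So it may have been partly hanging on the start.
- I never saw a clear rise in tightening torque, so I judged it tight from the pull and height checks, and how hard the thread was strained is not known.
- In the last before-and-after picture comparison the drill, tin and bottle were unchanged. The areas around the rod ends and pin gauge did change. In the earlier views both stood where they were, so I put this down to the arm's shadow, but I did not confirm it with a final look. I did not compare the rod bundle, file or caliper.

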